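# Line up the resin containers by height

### The arm

A 6-joint arm with a two-finger parallel gripper is mounted at the origin on a cart in front of the work surface, level with it; the furniture and walls round the work are solid. World frame = base frame: x ahead of the robot, y to its left, z up, the work surface at z = 0. Lengths are in mm, angles in degrees, forces in N, time in s.
With the tool pointing down it reaches from about 375 to 900 mm from the base axis. Payload 3.1 kg.
Tool frame: the origin (TCP) lies between the finger pads; the fingertips stand 14 mm ahead of it and the grasp point (between the pads) lies 5 mm behind it; z points along the fingers, y is the line along which they close (so a half turn about z gives the same grasp; the last joint's range is limited). The gripper opens to 87 mm and grips with 3 to 60 N. Pads are 19 mm wide; open, the fingers measure 117 mm over their backs; the gripper's body (75 mm by 190 mm) begins 51 mm behind the grasp point.
Start: joints at [60.017, 30.224, 82.088, -0, 67.689, -10.227], TCP at [211.214, 588.205, 236.548] pointing down, gripper open.
Joint ranges: [-176.69, 176.69], [-43.24, 126.21], [12.49, 139.97], [-82, 262], [0, 151.66], [-163.58, 163.58]. Speed limits (degrees/s): [159.86, 159.86, 180, 180, 180, 180].

### API

Orientations are given as [roll, pitch, yaw] about the fixed x, y, z axes, in that order (R = Rz(yaw) Ry(pitch) Rx(roll)).
In Python, from cell import arm, imaging, sign_off gives the robot as it stands.
- The arm moves only by the tool drive_tool, never from a script. Its argument "deltas" is a list of rows, each an object of numbers: "dx", "dy", "dz": the shift along the world's x, y, z in cm; "roll": the turn about the world's z in degrees. A call has 1 to 10 rows; each row shifts and turns the commanded pose from where the row before left it; what a row does not reach is not made up. A row lasts 1/8 s, in which the tool goes at most 62.5 mm and 10.7 degrees, less where a joint would pass 70% of its speed; a pose out of reach is approached as far as the arm can. A call is refused whole if a number of a shift passes 6.25 or a number of a turn 10.7, either way. A call with a gripper value outside its range is refused whole. "jaw" is the opening, from 0 (shut) to 1 (fully open), set as the call begins (left out, the last holds). The fingers move at their own pace and stop on an object; the grip force is fixed at half the most. Time passes only in rows, so rows that do not move let the fingers close. It gives the time, the measured TCP pose, the force, the opening and the grip force at its end, in the units of the state.
- arm.read_state(): the state, without advancing time (a new reading comes with each control period).
- imaging.get_image(name): name is "scene" or "side" or "wrist"; returns the picture (480x640x3 uint8, blue, green, red); there is no depth.
- imaging.camera_info(name): a dict with "fovy" (degrees; the focal length in pixels is half the picture's height over the tangent of half this angle, whatever the lens; pixels are square), "cx", "cy" (the principal point, pixels), "dist_coeffs" ([k1, k2, p1, p2, k3] as OpenCV has them; the pictures are not rectified), "rvec" (rotation vector, rad) and "tvec" (3), from world to camera coordinates, as OpenCV has them. Camera axes: x right, y down, z forward; pixel columns grow to the right and rows downward; lengths in mm; the calibration is good to about 2 mm. A picture is of the moment at which its call begins: read the wrist's pose just before it. camera_info takes no time and is no camera call; for the wrist camera it gives the pose at the moment of the call.
- sign_off(): hands the job in; it is judged then, once.
The state is a dict: "t": time; "joint_positions": joint angles; "joint_vel": joint speeds; "joint_efforts": joint torques, N m; "position": TCP position; "tcp_rot": TCP orientation; "contact_force": force on the tool from outside, world axes, zero at the start; "torque": the same for the moment, N m; "opening": opening from 0.0 (shut) to 1.0 (fully open); "gripper_force": force on a finger pad.
Only numpy, scipy, OpenCV 4.12 (cv2) and the standard library are available. Lean on these libraries where they do the work, as an engineer would, in place of code of your own. Each camera call takes 0.05 s, during which the arm holds its last target. There are 200 camera calls.

### The job

Lay out the resin station: stand the red mixing cup, the blue vial, the cream bottle and the black bottle, all from the near part of the table, upright on the four cork pads of the wooden rail, one in the middle of each pad, in order of height, with the shortest beside the red end block and the tallest beside the white one. Leave the white-lidded pigment jar that stands among them where it is.

Things in the scene. Friction and masses are not known exactly. Their poses are not given: they have to be found in the camera images.
- cup_mid (a point): open coral-red mixing cup, round, pale at the bottom inside, 28 mm tall, 41 mm across at the rim and narrower at the foot: the shortest of the four. Stands upright on one of the two flat mats, 2 mm thick, on the near part of the table; the point is on its axis, half-way up (14 mm above its foot). Take it across the rim, from above
- vial_mid (a point): open plain blue plastic vial, a straight tube 33 mm across, 40 mm tall: the second shortest. Stands upright on one of the two flat mats, 2 mm thick, on the near part of the table; the point is on its axis, half-way up (20 mm above its foot)
- short_bottle_mid (a point): cream squeeze bottle with a green band and a yellow collar under a thin nozzle, 86 mm tall with the nozzle: the second tallest. (A like one far back near the press is not meant.) The round body is 30 mm across up to 54 mm, the collar 20 mm across to 62 mm. Stands upright on one of the two flat mats, 2 mm thick, on the near part of the table; the point is on its axis, half-way up (43 mm above its foot)
- tall_bottle_mid (a point): black squeeze bottle with a red band, white nozzle, 102 mm tall with the nozzle: the tallest. (A like one far back near the press is not meant.) The round body is 33 mm across up to 64 mm, the collar 20 mm across to 74 mm. Stands upright on one of the two flat mats, 2 mm thick, on the near part of the table; the point is on its axis, half-way up (51 mm above its foot)
- jar_mid (a point): pigment jar, 40 mm across, 36 mm tall, with a white lid and pale yellow contents; it stands among the containers and is left alone. The point is its centre, half-way up (18 mm)
- pad_a_top (a point): tan cork disc, 50 mm across and 3 mm thick, fixed on the dark wooden rail; left end (from the robot) of the row of four, 80 mm from pad to pad; this point is the centre of its top face, where a container is set down (17 mm above the table). Its y axis runs along the row, x across it, z up
- pad_b_top (a point): tan cork disc, 50 mm across and 3 mm thick, fixed on the dark wooden rail; second from the left of the row of four, 80 mm from pad to pad; this point is the centre of its top face, where a container is set down (17 mm above the table). Its y axis runs along the row, x across it, z up
- pad_c_top (a point): tan cork disc, 50 mm across and 3 mm thick, fixed on the dark wooden rail; third from the left of the row of four, 80 mm from pad to pad; this point is the centre of its top face, where a container is set down (17 mm above the table). Its y axis runs along the row, x across it, z up
- pad_d_top (a point): tan cork disc, 50 mm across and 3 mm thick, fixed on the dark wooden rail; right end of the row of four, 80 mm from pad to pad; this point is the centre of its top face, where a container is set down (17 mm above the table). Its y axis runs along the row, x across it, z up
- red_stop_top (a point): red plastic block, 66 x 20 x 18 mm, that closes one end of the rail (a white one just like it closes the other end; which end is red changes). The point is the centre of its top face, 32 mm above the table, 68 mm beyond the nearest pad's centre. The rail board is 420 x 78 mm and 14 mm high
Mind the look-alikes: they are no part of the job. What is shaped like the part that bears tall_bottle_mid but purple is not meant. What is shaped like the part that bears vial_mid but orange is not meant.

How it is judged:
By the outcome, as a careful person would: the job done as asked, in the order asked, and still so for the second after the job is handed in, with the robot touching nothing.
It also fails if it takes over 128 s, if anything falls off the work surface, if the arm or the gripper's body presses on something with over 40 N, if the wrist force passes 120 N, or if a joint passes its speed limit or range.

## Working session

There is one attempt and no reset: what is moved stays moved. The work goes in short steps, Python scripts to look and compute and a tool call to move; the robot and the scene stay as the last step left them, time stands still between calls to the robot, and variables do not carry over. Pictures are saved under pics/ and viewed, at most 14 in all, crops included, and the job is handed in when it is done.

Besides the shell and the picture viewer there is one more tool, called as name(argument=value, ...), one argument or row to a line, values as JSON. drive_tool: Moves the arm, as the interface text tells. Its arguments: {"type":"object","properties":{"deltas":{"type":"array","items":{"type":"object","properties":{"dx":{"type":"number"},"dy":{"type":"number"},"dz":{"type":"number"},"roll":{"type":"number"}}}},"jaw":{"type":"number"}},"required":["deltas"]}

```bash
mkdir -p pics; cat > h.py <<'E'
import numpy as np, cv2
from cell import arm, imaging, sign_off
def cam(n):
    c=imaging.camera_info(n); f=240/np.tan(np.radians(c["fovy"])/2)
    K=np.array([[f,0,c["cx"]],[0,f,c["cy"]],[0,0,1]]); R=cv2.Rodrigues(np.array(c["rvec"],float))[0]
    return K,np.array(c["dist_coeffs"],float),R,np.array(c["tvec"],float).ravel()
def ray(C,uv):
    K,d,R,t=C; p=cv2.undistortPoints(np.array([[uv]],float),K,d)[0,0]
    v=R.T@np.array([p[0],p[1],1]); return -R.T@t, v/np.linalg.norm(v)
def onz(C,uv,z):
    o,v=ray(C,uv); return o+v*(z-o[2])/v[2]
def tri(rs):
    A=sum(np.eye(3)-np.outer(v,v) for o,v in rs); b=sum((np.eye(3)-np.outer(v,v))@o for o,v in rs)
    return np.linalg.solve(A,b)
def proj(C,X):
    K,d,R,t=C; return cv2.projectPoints(np.array([X],float),cv2.Rodrigues(R)[0],t,K,d)[0][0,0]
E
python3 - <<'E'
from h import *
for n in ("scene","side","wrist"):
    C=cam(n); cv2.imwrite(f"pics/{n}0.png",imaging.get_image(n)); print(n,(-C[2].T@C[3]).round(),C[2][2].round(2))
s=arm.read_state();print(s["t"],s["position"],s["tcp_rot"],s["opening"])
E
```

```text
scene [-219.  468.  559.] [ 0.74 -0.46 -0.49]
side [ 495. -894.  793.] [ 0.01  0.77 -0.64]
wrist [148. 609. 383.] [ 0.23 -0.08 -0.97]
0.15 [210.95106073 587.75800325 235.78587967] [-1.79904207e+02 -1.71273842e-02  1.60247273e+02] 1.003349720614303
```

View pics/scene0.png

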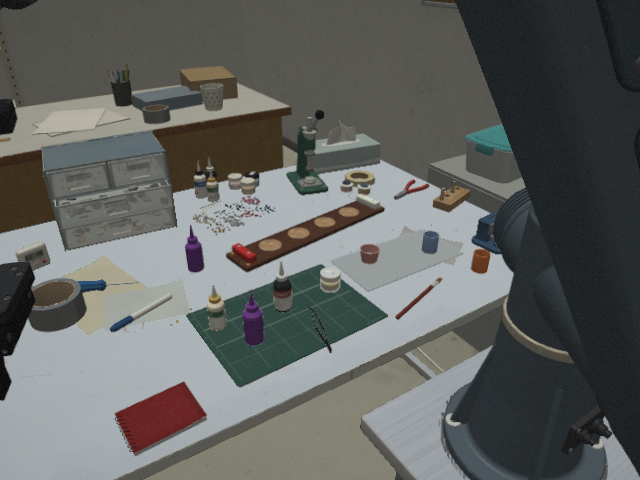

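View pics/side0.png

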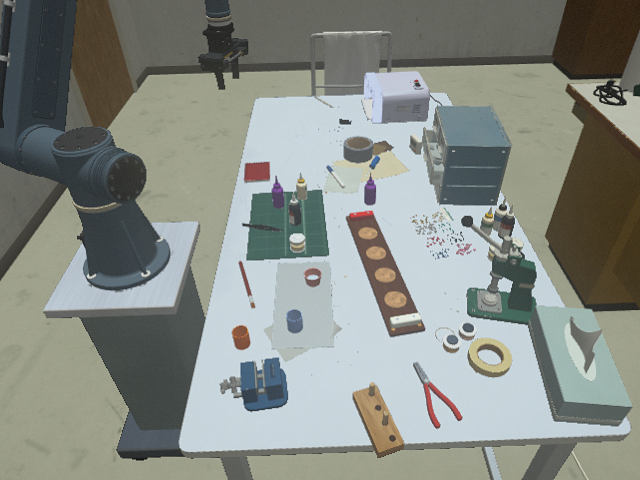

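View pics/wrist0.png

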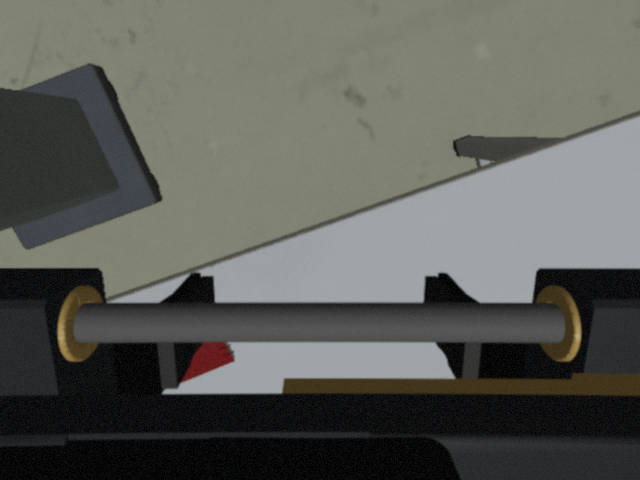

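The scene view has the red stop at (244,253), the robot's left end, and the white stop at (369,202). So the order from the left is cup → a, vial → b, cream → c, black → d.

Candidates in the scene view:
- **Black bottle:** (283,290) has the red band and fits. The purple ones at (253,322) and (194,250) are look-alikes.
- **Cream bottle:** (217,310) is on the near mat. The group at (205,185) is far back near the press.
- **Vial:** (430,242) is blue and fits. The one at (481,261) is orange.
- **Cup:** (370,254).
- **Jar:** (330,280), which stays.

I'll confirm these in an enlarged crop.

```bash
python3 - <<'E'
import cv2,numpy as np
a=cv2.imread("pics/scene0.png");b=cv2.imread("pics/side0.png")
A=cv2.resize(a[225:355,185:505],(800,325),interpolation=cv2.INTER_CUBIC)
B=cv2.resize(b[165:355,230:430],(284,270),interpolation=cv2.INTER_CUBIC)
B1=cv2.resize(b[170:262,240:335],(258,250),interpolation=cv2.INTER_CUBIC)
B2=cv2.resize(b[260:340,265:340],(258,275),interpolation=cv2.INTER_CUBIC)
o=np.zeros((600,800,3),np.uint8);o[:325]=A;o[325:595,:284]=B;o[325:575,284:542]=B1;o[325:600,542:800]=B2
cv2.imwrite("pics/crop1.png",o)
E
```

```text
(no output)
```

View pics/crop1.png

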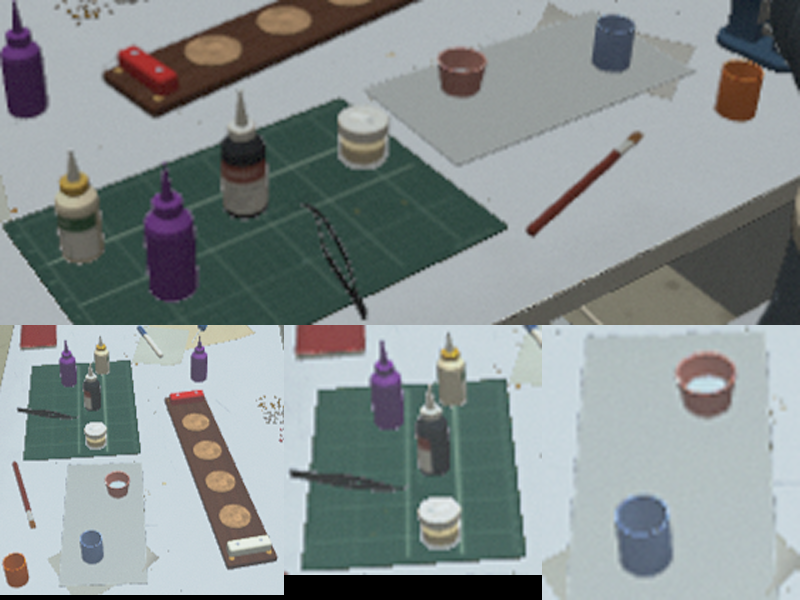

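The crop confirms them. Nozzle tips in the scene view are black (281,262) and cream (213,286). Rim centres are cup (370,249) and vial (431,235), and the jar lid is at (330,272). Next I'll triangulate with the side view and fit the cork pads by mask.

```bash
python3 - <<'E'
from h import *
S,D=cam("scene"),cam("side")
P=dict(black_tip=((280.6,262.2),(294.1,194.3)),cream_tip=((213.4,286.2),(301.1,173.3)),cup_rim=((369.8,249),(313,274)),vial_rim=((430.6,234.6),(294.4,313.2)),jar_top=((329.8,271.8),(297.4,237.7)))
for k,(a,b) in P.items():
    r=[ray(S,a),ray(D,b)];X=tri(r);print(k,X.round(1),"resid",np.round(np.linalg.norm(proj(S,X)-a),1))
res={}
for n,C in (("scene",S),("side",D)):
    h=cv2.cvtColor(cv2.imread(f"pics/{n}0.png"),cv2.COLOR_BGR2HSV)
    m=cv2.inRange(h,(5,60,110),(18,170,255))
    if n=="scene": m[:190]=0;m[270:]=0;m[:,:225]=0;m[:,400:]=0
    else: m[:215]=0;m[335:]=0;m[:,:345]=0;m[:,425:]=0
    k,l,s,c=cv2.connectedComponentsWithStats(m)
    L=[]
    for i in range(1,k):
        if s[i,4]>60: 
            ct=cv2.findContours((l==i).astype('u1'),0,1)[0][0]; e=cv2.fitEllipse(cv2.convexHull(ct)); L.append(e[0])
    L.sort(key=lambda e:e[0] if n=="scene" else e[1]); res[n]=L; print(n,np.round(L,1).tolist())
Q=[]
for a,b in zip(res["scene"],res["side"]):
    X=tri([ray(S,a),ray(D,b)]);Q.append(X);print("pad",X.round(1),onz(S,a,17).round(1),onz(D,b,17).round(1))
E
```

```text
black_tip [423.7 132.4  96.3] resid 0.8
cream_tip [438.5 253.4  83.4] resid 0.2
cup_rim [ 468.4 -100.1   27. ] resid 0.2
vial_rim [ 428.6 -232.    41.4] resid 0.5
jar_top [430.2  25.3  35.6] resid 0.1
scene [[269.7, 244.7], [298.0, 232.7], [324.1, 221.6], [348.3, 211.5]]
side [[367.5, 232.7], [375.7, 252.6], [384.7, 274.3], [393.2, 297.6]]
pad [611.8  60.2  15.9] [610.5  61.1  17. ] [611.5  58.5  17. ]
pad [625.  -18.8  15.8] [623.8 -17.8  17. ] [624.4 -20.7  17. ]
pad [637.7 -97.4  16.2] [637.1 -96.7  17. ] [637.3 -98.6  17. ]
pad [ 647.5 -174.3   17.8] [ 649.8 -175.4   17. ] [ 647.2 -174.1   17. ]
```

drive_tool(
  deltas=[
    {"dx": 1.8, "dy": -4.9},
    {"dx": 1.8, "dy": -4.9},
    {"dx": 1.8, "dy": -4.9},
    {"dx": 1.8, "dy": -4.9},
    {"dx": 1.8, "dy": -4.9},
    {"dx": 1.8, "dy": -4.9},
    {"dx": 1.8, "dy": -4.9},
  ],
  jaw=1.0,
)

```text
validation failed for argument at $.de...
```

drive_tool(
  deltas=[
    {"dx": 1.9, "dy": -4.9},
    {"dx": 1.9, "dy": -4.9},
    {"dx": 1.9, "dy": -4.9},
    {"dx": 1.9, "dy": -4.9},
    {"dx": 1.9, "dy": -4.9},
    {"dx": 1.9, "dy": -4.9},
    {"dx": 1.8, "dy": -5.0},
    {"dz": -3},
    {"dz": -2},
  ],
)

```text
validation failed for argument at $.de...
```

```bash
python3 - <<'E'
from h import *
s=arm.read_state();C=cam("wrist");im=imaging.get_image("wrist");cv2.imwrite("pics/w1.png",im)
print(s["t"],np.round(s["position"],1),np.round(s["tcp_rot"],2),np.round(s["joint_positions"],1))
for k,X in dict(cup=(468.4,-100.1,30),tcp=s["position"],vial=(428.6,-232,42)).items(): print(k,proj(C,X).round())
S,D=cam("scene"),cam("side");print("purple",tri([ray(S,(251.8,292.2)),ray(D,(276.1,177))]).round())
print("press",onz(D,(485,305),0).round(),"brush",onz(S,(397,317),5).round())
E
```

```text
0.15 [211.  587.8 235.8] [-1.7990e+02 -2.0000e-02  1.6025e+02] [ 60.   30.3  82.1  -0.   67.7 -10.2]
cup [-199.  643.]
tcp [322. 312.]
vial [-355.  671.]
purple [371. 215.  98.]
press [ 852. -190.    0.] brush [285. -21.   5.]
```

View pics/w1.png

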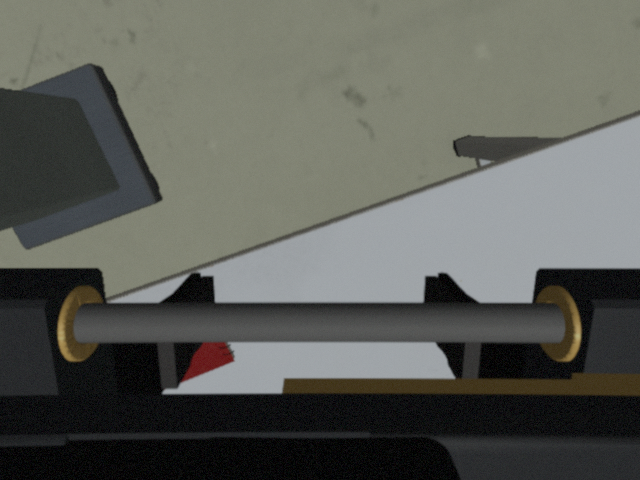

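The arm didn't move: both calls failed validation, so the picture is unchanged. I'll retry with all four numbers in each row.

drive_tool(
  deltas=[
    {"dx": 1.8, "dy": -4.9, "dz": 0, "roll": 0},
    {"dx": 1.8, "dy": -4.9, "dz": 0, "roll": 0},
    {"dx": 1.8, "dy": -4.9, "dz": 0, "roll": 0},
    {"dx": 1.8, "dy": -4.9, "dz": 0, "roll": 0},
    {"dx": 1.8, "dy": -4.9, "dz": 0, "roll": 0},
    {"dx": 1.8, "dy": -4.9, "dz": 0, "roll": 0},
    {"dx": 1.8, "dy": -4.9, "dz": 0, "roll": 0},
  ],
  jaw=1.0,
)

```text
t: 1.08
position: [337.7, 243.7, 236.7]
tcp_rot: [180.0, 0.0, 160.3]
contact_force: [0.7, 0.2, 0.0]
opening: 1.002
gripper_force: 0.0
```

drive_tool(
  deltas=[
    {"dx": 1.9, "dy": -4.9, "dz": 0, "roll": 0},
    {"dx": 1.9, "dy": -4.9, "dz": 0, "roll": 0},
    {"dx": 1.9, "dy": -4.9, "dz": 0, "roll": 0},
    {"dx": 1.9, "dy": -4.9, "dz": 0, "roll": 0},
    {"dx": 1.9, "dy": -4.9, "dz": 0, "roll": 0},
    {"dx": 1.9, "dy": -4.9, "dz": 0, "roll": 0},
    {"dx": 1.8, "dy": -5.0, "dz": 0, "roll": 0},
    {"dx": 0, "dy": 0, "dz": -3, "roll": 0},
    {"dx": 0, "dy": 0, "dz": -2, "roll": 0},
    {"dx": 0, "dy": 0, "dz": 0, "roll": 0},
  ],
)

```text
t: 2.33
position: [468.1, -98.5, 185.3]
tcp_rot: [180.0, -0.2, 160.2]
contact_force: [0.3, -0.1, 0.2]
opening: 1.0
gripper_force: 0.0
```

```bash
python3 - <<'E'
from h import *
s=arm.read_state();C=cam("wrist");im=imaging.get_image("wrist");cv2.imwrite("pics/w2.png",im)
print(s["t"],np.round(s["position"],1),np.round(s["tcp_rot"],2),np.round(s["joint_positions"],1))
for k,X in dict(cup=(468.4,-100.1,30),tcp=s["position"],vial=(428.6,-232,42)).items(): print(k,proj(C,X).round())
E
```

```text
2.325 [468.1 -98.5 185.3] [179.98  -0.23 160.22] [-25.3  23.6 105.7   0.   51.  -95.5]
cup [318. 227.]
tcp [322. 312.]
vial [127. 240.]
```

View pics/w2.png

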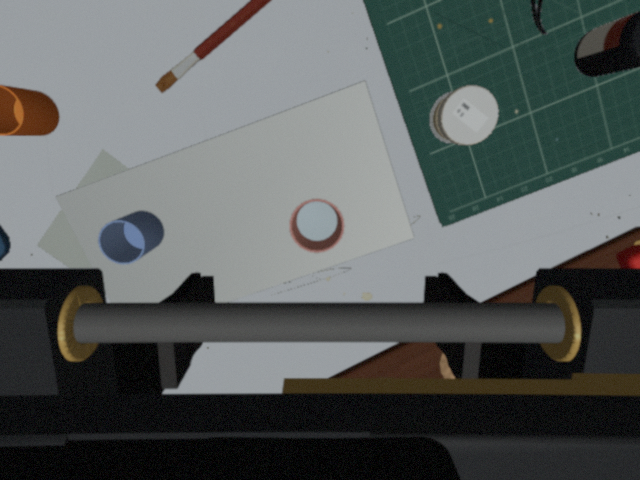

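The wrist view shows the cup at about (317,225), the vial rim at (122,243), the jar at (466,115) and the black bottle at the right edge (610,45). The predicted pixels agree. I'll fit the rims for exact positions.

```bash
python3 - <<'E'
from h import *
C=cam("wrist");im=cv2.imread("pics/w2.png");h=cv2.cvtColor(im,cv2.COLOR_BGR2HSV)
m=cv2.inRange(h,(0,70,60),(12,255,255))|cv2.inRange(h,(165,70,60),(180,255,255));m[:185]=0;m[265:]=0;m[:,:270]=0;m[:,370:]=0
c=max(cv2.findContours(m,0,1)[0],key=cv2.contourArea);e=cv2.fitEllipse(cv2.convexHull(c));print(e,onz(C,e[0],30).round(1))
m=cv2.inRange(h,(105,60,40),(130,255,255));m[:200]=0;m[268:]=0;m[:,:90]=0;m[:,180:]=0
c=max(cv2.findContours(m,0,1)[0],key=cv2.contourArea);print(cv2.boundingRect(c))
print(onz(C,(122,242),42).round(1))
E
```

```text
((316.411865234375, 225.30718994140625), (51.13782501220703, 52.230716705322266), 94.00772094726562) [ 468.3 -101.6   30. ]
(99, 212, 64, 52)
[ 430.1 -236.7   42. ]
```

drive_tool(
  deltas=[
    {"dx": 0, "dy": -0.2, "dz": -3, "roll": 0},
    {"dx": 0, "dy": 0, "dz": -4, "roll": 0},
    {"dx": 0, "dy": 0, "dz": -4, "roll": 0},
    {"dx": 0, "dy": 0, "dz": -3, "roll": 0},
    {"dx": 0, "dy": 0, "dz": -1.6, "roll": 0},
    {"dx": 0, "dy": 0, "dz": -1, "roll": 0},
    {"dx": 0, "dy": 0, "dz": 0, "roll": 0},
    {"dx": 0, "dy": 0, "dz": 0, "roll": 0},
  ],
)

```text
t: 3.38
position: [469.9, -101.0, 21.4]
tcp_rot: [-180.0, 0.1, 160.3]
contact_force: [0.1, -0.3, 0.3]
opening: 1.001
gripper_force: 0.0
```

drive_tool(
  deltas=[
    {"dx": 0, "dy": 0, "dz": 0, "roll": 0},
    {"dx": 0, "dy": 0, "dz": 0, "roll": 0},
    {"dx": 0, "dy": 0, "dz": 0, "roll": 0},
    {"dx": 0, "dy": 0, "dz": 0, "roll": 0},
    {"dx": 0, "dy": 0, "dz": 0, "roll": 0},
    {"dx": 0, "dy": 0, "dz": 0, "roll": 0},
    {"dx": 0, "dy": 0, "dz": 0, "roll": 0},
    {"dx": 0, "dy": 0, "dz": 0, "roll": 0},
  ],
  jaw=0.2,
)

```text
t: 4.38
position: [469.2, -100.8, 20.6]
tcp_rot: [180.0, -0.0, 160.2]
contact_force: [-0.2, 0.7, 0.6]
opening: 0.448
gripper_force: 29.7
```

drive_tool(
  deltas=[
    {"dx": 0, "dy": 0, "dz": 1, "roll": 0},
    {"dx": 0, "dy": 0, "dz": 2, "roll": 0},
    {"dx": 0, "dy": 0, "dz": 3, "roll": 0},
    {"dx": 0, "dy": 0, "dz": 3, "roll": 0},
    {"dx": 2.8, "dy": 3.2, "dz": 0, "roll": 0},
    {"dx": 2.9, "dy": 3.2, "dz": 0, "roll": 0},
    {"dx": 2.9, "dy": 3.2, "dz": 0, "roll": 0},
    {"dx": 2.8, "dy": 3.2, "dz": 0, "roll": 0},
    {"dx": 2.9, "dy": 3.3, "dz": 0, "roll": 0},
    {"dx": 0, "dy": 0, "dz": 0, "roll": 0},
  ],
)

```text
t: 5.62
position: [614.2, 62.5, 111.3]
tcp_rot: [179.9, 0.2, 160.4]
contact_force: [-0.4, -0.8, -0.3]
opening: 0.447
gripper_force: 29.8
```

drive_tool(
  deltas=[
    {"dx": 0, "dy": 0, "dz": -2, "roll": 0},
    {"dx": 0, "dy": 0, "dz": -2, "roll": 0},
    {"dx": 0, "dy": 0, "dz": 0, "roll": 0},
    {"dx": 0, "dy": 0, "dz": 0, "roll": 0},
  ],
)

```text
t: 6.12
position: [612.1, 59.7, 71.2]
tcp_rot: [-180.0, 0.0, 160.2]
contact_force: [1.5, 0.4, 0.5]
opening: 0.443
gripper_force: 29.8
```

```bash
python3 - <<'E'
from h import *
s=arm.read_state();C=cam("wrist")
ims={n:imaging.get_image(n) for n in("wrist","scene","side")}
for n in ims: cv2.imwrite(f"pics/{n}3.png",ims[n])
print(s["t"],np.round(s["position"],1),s["opening"])
for k,X in dict(a=(611.8,60.2,17),b=(625,-18.8,17)).items(): print(k,proj(C,X).round(),proj(cam("scene"),X).round(1),proj(cam("side"),X).round(1))
o=np.zeros((600,800,3),np.uint8);o[:300,:400]=cv2.resize(ims["wrist"],(400,300))
o[:300,400:]=cv2.resize(ims["scene"][190:280,220:340],(400,300),interpolation=2);o[300:,:400]=cv2.resize(ims["side"][190:280,330:450],(400,300),interpolation=2)
cv2.imwrite("pics/crop3.png",o)
E
```

```text
6.125 [612.1  59.7  71.2] 0.4434192424678242
a [322. 266.] [269.7 244.3] [367.6 232.3]
b [190. 337.] [298.1 232.3] [375.8 252.1]
```

View pics/crop3.png

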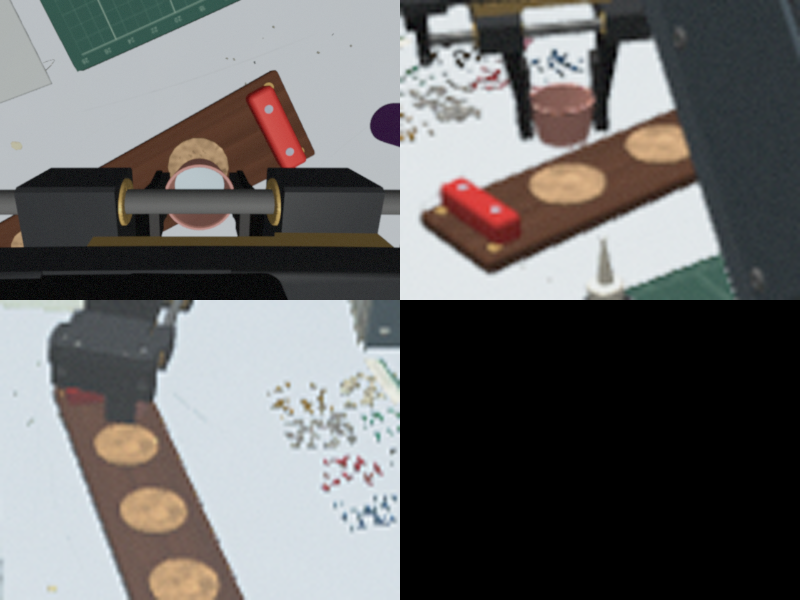

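The cup hangs upright above pad a. Before lowering, I'll check the pad centre in the wrist view and how close the purple bottle at (616,200) is to the gripper body.

```bash
python3 - <<'E'
from h import *
C=cam("wrist");im=cv2.imread("pics/wrist3.png");h=cv2.cvtColor(im,cv2.COLOR_BGR2HSV)
m=cv2.inRange(h,(8,60,110),(20,170,255));m[:200]=0;m[268:]=0;m[:,:250]=0;m[:,380:]=0
c=max(cv2.findContours(m,0,1)[0],key=cv2.contourArea);print(cv2.boundingRect(c))
p=c[:,0,:]
# outer arc points -> world on z=17 -> circle fit
top=[(x,p[p[:,0]==x,1].min()) for x in np.unique(p[:,0])]
W=np.array([onz(C,q,17)[:2] for q in top if q[1]<262])
A=np.c_[2*W,np.ones(len(W))];s=np.linalg.lstsq(A,(W**2).sum(1),rcond=None)[0];print("circle",s[:2].round(1),np.sqrt(s[2]+s[:2]@s[:2]).round(1),len(W))
# red stop, white stop, rail by colour: stop top centre
m=cv2.inRange(h,(0,150,120),(8,255,255))|cv2.inRange(h,(172,150,120),(180,255,255));m[:,:380]=0
c=max(cv2.findContours(m,0,1)[0],key=cv2.contourArea);r=cv2.minAreaRect(c);print(r,onz(C,r[0],30).round(1))
S,D=cam("scene"),cam("side")
print("purple2",tri([ray(S,(191.5,226)),ray(D,(371,174))]).round())
E
```

```text
(268, 221, 98, 47)
circle [612.9  57.6] 25.1 96
((444.10003662109375, 205.20001220703125), (134.6112823486328, 43.826927185058594), 63.43495178222656) [599.8 124.4  30. ]
purple2 [634. 218.  97.]
```

Pad a is at about (612,59.5) once the 1.5 mm wrist-camera bias is allowed for, so the cup is on target. The purple bottle is 160 mm away, which is clear. Lowering and releasing.

drive_tool(
  deltas=[
    {"dx": 0, "dy": 0, "dz": -1.5, "roll": 0},
    {"dx": 0, "dy": 0, "dz": -1, "roll": 0},
    {"dx": 0, "dy": 0, "dz": -0.6, "roll": 0},
    {"dx": 0, "dy": 0, "dz": -0.4, "roll": 0},
    {"dx": 0, "dy": 0, "dz": 0, "roll": 0},
    {"dx": 0, "dy": 0, "dz": 0, "roll": 0},
    {"dx": 0, "dy": 0, "dz": 0, "roll": 0},
  ],
)

```text
t: 7.15
position: [612.3, 60.2, 35.5]
tcp_rot: [180.0, 0.0, 160.2]
contact_force: [-0.2, -0.2, 0.1]
opening: 0.445
gripper_force: 29.8
```

drive_tool(
  deltas=[
    {"dx": 0, "dy": 0, "dz": 0, "roll": 0},
    {"dx": 0, "dy": 0, "dz": 0, "roll": 0},
    {"dx": 0, "dy": 0, "dz": 0, "roll": 0},
    {"dx": 0, "dy": 0, "dz": 0, "roll": 0},
    {"dx": 0, "dy": 0, "dz": 0, "roll": 0},
  ],
  jaw=0.75,
)

```text
t: 7.78
position: [612.2, 60.2, 35.6]
tcp_rot: [180.0, 0.0, 160.2]
contact_force: [-0.2, 0.1, 0.3]
opening: 0.743
gripper_force: 0.0
```

drive_tool(
  deltas=[
    {"dx": 0, "dy": 0, "dz": 2, "roll": 0},
    {"dx": 0, "dy": 0, "dz": 4, "roll": 0},
    {"dx": 0, "dy": 0, "dz": 5, "roll": 0},
    {"dx": -2.6, "dy": -4.2, "dz": 4, "roll": 0},
    {"dx": -2.6, "dy": -4.2, "dz": 0, "roll": 0},
    {"dx": -2.6, "dy": -4.2, "dz": 0, "roll": 0},
    {"dx": -2.6, "dy": -4.2, "dz": 0, "roll": 0},
    {"dx": -2.6, "dy": -4.2, "dz": 0, "roll": 0},
    {"dx": -2.6, "dy": -4.2, "dz": 0, "roll": 0},
    {"dx": -2.6, "dy": -4.2, "dz": 0, "roll": 0},
  ],
)

```text
t: 9.02
position: [430.0, -234.6, 186.4]
tcp_rot: [-179.9, 0.1, 160.3]
contact_force: [-0.2, -0.4, -0.1]
opening: 0.75
gripper_force: 0.0
```

drive_tool(
  deltas=[
    {"dx": 0, "dy": 0, "dz": 0, "roll": 0},
    {"dx": 0, "dy": 0, "dz": 0, "roll": 0},
    {"dx": 0, "dy": 0, "dz": 0, "roll": 0},
    {"dx": 0, "dy": 0, "dz": 0, "roll": 0},
  ],
  jaw=1.0,
)

```text
t: 9.52
position: [431.2, -232.0, 185.0]
tcp_rot: [180.0, 0.0, 160.4]
contact_force: [1.1, 0.5, -0.2]
opening: 0.989
gripper_force: 0.0
```

```bash
python3 - <<'E'
from h import *
s=arm.read_state();C=cam("wrist");im=imaging.get_image("wrist")
im2={n:imaging.get_image(n) for n in("scene","side")}
print(s["t"],np.round(s["position"],1),np.round(s["joint_positions"],1),proj(C,(429,-234,42)))
o=np.zeros((600,800,3),np.uint8);o[:300,:400]=cv2.resize(im,(400,300))
o[:300,400:]=cv2.resize(im2["scene"][190:280,220:340],(400,300),interpolation=2);o[300:,:400]=cv2.resize(im2["side"][190:280,330:450],(400,300),interpolation=2)
o[300:,400:]=cv2.resize(im[180:270,260:380],(400,300),interpolation=2)
cv2.imwrite("pics/crop4.png",o);cv2.imwrite("pics/w4.png",im)
h=cv2.cvtColor(im,cv2.COLOR_BGR2HSV)
m=cv2.inRange(h,(105,60,40),(130,255,255));m[:170]=0;m[290:]=0;m[:,:250]=0;m[:,400:]=0
c=max(cv2.findContours(m,0,1)[0],key=cv2.contourArea);e=cv2.fitEllipse(cv2.convexHull(c));print(cv2.boundingRect(c),e)
E
```

```text
9.525 [ 431.2 -232.   185. ] [ -41.4   24.3  104.3    0.    51.4 -111.8] [316.73419858 226.48939635]
(291, 198, 44, 51) ((312.7393493652344, 223.86459350585938), (43.879295349121094, 51.06205368041992), 4.876871109008789)
```

View pics/crop4.png

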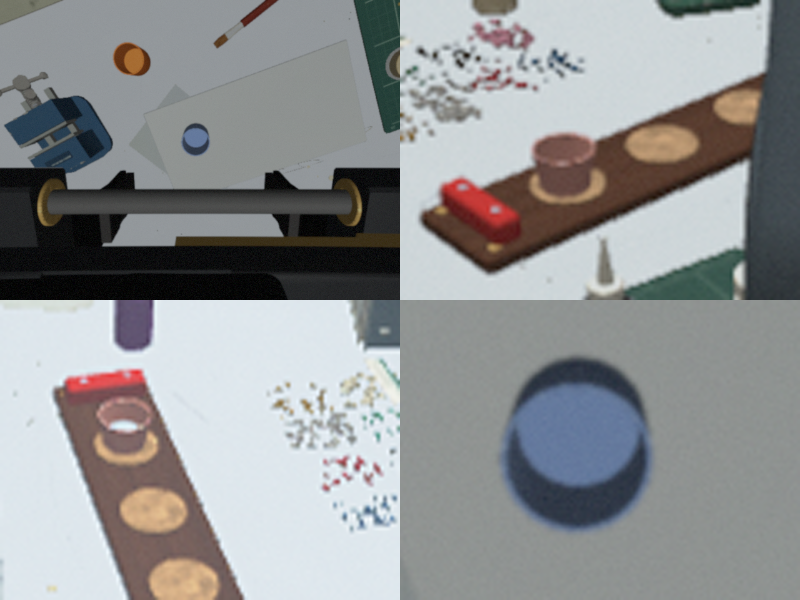

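The cup stands centred on pad a. The vial rim is centred at wrist pixel (313,226), about 3 mm to −y of the TCP. Correcting and descending.

drive_tool(
  deltas=[
    {"dx": -0.1, "dy": -0.3, "dz": -3, "roll": 0},
    {"dx": 0, "dy": 0, "dz": -4, "roll": 0},
    {"dx": 0, "dy": 0, "dz": -4, "roll": 0},
    {"dx": 0, "dy": 0, "dz": -3, "roll": 0},
    {"dx": 0, "dy": 0, "dz": -1.5, "roll": 0},
    {"dx": 0, "dy": 0, "dz": -0.8, "roll": 0},
    {"dx": 0, "dy": 0, "dz": 0, "roll": 0},
    {"dx": 0, "dy": 0, "dz": 0, "roll": 0},
  ],
)

```text
t: 10.68
position: [430.2, -236.5, 22.7]
tcp_rot: [-180.0, 0.1, 160.3]
contact_force: [-0.3, -0.1, 0.1]
opening: 1.001
gripper_force: 0.0
```

drive_tool(
  deltas=[
    {"dx": 0, "dy": 0, "dz": 0, "roll": 0},
    {"dx": 0, "dy": 0, "dz": 0, "roll": 0},
    {"dx": 0, "dy": 0, "dz": 0, "roll": 0},
    {"dx": 0, "dy": 0, "dz": 0, "roll": 0},
    {"dx": 0, "dy": 0, "dz": 0, "roll": 0},
    {"dx": 0, "dy": 0, "dz": 0, "roll": 0},
    {"dx": 0, "dy": 0, "dz": 0, "roll": 0},
    {"dx": 0, "dy": 0, "dz": 0, "roll": 0},
  ],
  jaw=0.2,
)

```text
t: 11.68
position: [429.6, -236.1, 21.8]
tcp_rot: [180.0, -0.0, 160.2]
contact_force: [-0.2, 1.5, 0.4]
opening: 0.372
gripper_force: 30.0
```

drive_tool(
  deltas=[
    {"dx": 0, "dy": 0, "dz": 1, "roll": 0},
    {"dx": 0, "dy": 0, "dz": 2, "roll": 0},
    {"dx": 0, "dy": 0, "dz": 3, "roll": 0},
    {"dx": 0, "dy": 0, "dz": 3, "roll": 0},
    {"dx": 3.3, "dy": 3.6, "dz": 0, "roll": 0},
    {"dx": 3.3, "dy": 3.7, "dz": 0, "roll": 0},
    {"dx": 3.3, "dy": 3.7, "dz": 0, "roll": 0},
    {"dx": 3.2, "dy": 3.6, "dz": 0, "roll": 0},
    {"dx": 3.2, "dy": 3.6, "dz": 0, "roll": 0},
    {"dx": 3.2, "dy": 3.6, "dz": 0, "roll": 0},
  ],
)

```text
t: 12.92
position: [625.4, -16.7, 112.6]
tcp_rot: [-180.0, 0.0, 160.3]
contact_force: [0.9, -0.3, -1.3]
opening: 0.368
gripper_force: 30.0
```

drive_tool(
  deltas=[
    {"dx": 0, "dy": 0, "dz": -2, "roll": 0},
    {"dx": 0, "dy": 0, "dz": -2, "roll": 0},
    {"dx": 0, "dy": 0, "dz": 0, "roll": 0},
    {"dx": 0, "dy": 0, "dz": 0, "roll": 0},
    {"dx": 0, "dy": 0, "dz": 0, "roll": 0},
  ],
)

```text
t: 13.55
position: [625.3, -18.4, 73.0]
tcp_rot: [180.0, 0.1, 160.2]
contact_force: [-0.6, 0.6, -0.4]
opening: 0.372
gripper_force: 30.0
```

```bash
cat >> h.py <<'E'
def padfit(C,im,uv,box=70,lim=262):
    h=cv2.cvtColor(im,cv2.COLOR_BGR2HSV);m=cv2.inRange(h,(8,60,110),(20,170,255))
    M=np.zeros_like(m);u,v=map(int,uv);M[max(v-box,0):lim+6,max(u-box,0):u+box]=1;m=m*M
    c=max(cv2.findContours(m,0,1)[0],key=cv2.contourArea);p=c[:,0,:]
    W=np.array([onz(C,(x,p[p[:,0]==x,1].min()),17)[:2] for x in np.unique(p[:,0]) if p[p[:,0]==x,1].min()<lim])
    s=np.linalg.lstsq(np.c_[2*W,np.ones(len(W))],(W**2).sum(1),rcond=None)[0]
    return s[:2].round(1),np.sqrt(s[2]+s[:2]@s[:2]).round(1),len(W)
E
python3 - <<'E'
from h import *
s=arm.read_state();C=cam("wrist");im=imaging.get_image("wrist");cv2.imwrite("pics/w5.png",im)
cv2.imwrite("pics/sc5.png",imaging.get_image("scene"))
print(s["t"],np.round(s["position"],1),s["opening"],proj(C,(624.6,-18.9,17)))
print(padfit(C,im,proj(C,(624.6,-18.9,17))))
E
```

```text
13.55 [625.3 -18.4  73. ] 0.3724855389783828 [319.63082102 264.99651173]
(array([625.2, -21.5]), np.float64(25.1), 96)
```

drive_tool(
  deltas=[
    {"dx": 0, "dy": 0, "dz": -1.5, "roll": 0},
    {"dx": 0, "dy": 0, "dz": -1, "roll": 0},
    {"dx": 0, "dy": 0, "dz": -0.6, "roll": 0},
    {"dx": 0, "dy": 0, "dz": -0.4, "roll": 0},
    {"dx": 0, "dy": 0, "dz": 0, "roll": 0},
    {"dx": 0, "dy": 0, "dz": 0, "roll": 0},
    {"dx": 0, "dy": 0, "dz": 0, "roll": 0},
  ],
)

```text
t: 14.52
position: [624.7, -18.1, 36.9]
tcp_rot: [180.0, 0.0, 160.2]
contact_force: [1.1, 0.1, 0.3]
opening: 0.367
gripper_force: 30.0
```

drive_tool(
  deltas=[
    {"dx": 0, "dy": 0, "dz": 0, "roll": 0},
    {"dx": 0, "dy": 0, "dz": 0, "roll": 0},
    {"dx": 0, "dy": 0, "dz": 0, "roll": 0},
    {"dx": 0, "dy": 0, "dz": 0, "roll": 0},
    {"dx": 0, "dy": 0, "dz": 0, "roll": 0},
  ],
  jaw=0.6,
)

```text
t: 15.15
position: [624.7, -18.1, 36.9]
tcp_rot: [-180.0, 0.0, 160.2]
contact_force: [-0.5, 0.4, -0.1]
opening: 0.597
gripper_force: 0.0
```

drive_tool(
  deltas=[
    {"dx": 0, "dy": 0, "dz": 2, "roll": 0},
    {"dx": 0, "dy": 0, "dz": 4, "roll": 0},
    {"dx": 0, "dy": 0, "dz": 5, "roll": 0},
    {"dx": -2.6, "dy": 3.8, "dz": 4, "roll": 0},
    {"dx": -2.6, "dy": 3.9, "dz": 0, "roll": 0},
    {"dx": -2.6, "dy": 3.9, "dz": 0, "roll": 0},
    {"dx": -2.7, "dy": 3.9, "dz": 0, "roll": 0},
    {"dx": -2.7, "dy": 3.9, "dz": 0, "roll": 8},
    {"dx": -2.7, "dy": 3.9, "dz": 0, "roll": 8},
    {"dx": -2.7, "dy": 3.9, "dz": 0, "roll": 8},
  ],
)

```text
t: 16.4
position: [438.1, 255.2, 188.4]
tcp_rot: [180.0, 0.1, -175.5]
contact_force: [0.6, 0.0, -0.1]
opening: 0.597
gripper_force: 0.0
```

drive_tool(
  deltas=[
    {"dx": 0, "dy": 0, "dz": 0, "roll": 0},
    {"dx": 0, "dy": 0, "dz": 0, "roll": 0},
    {"dx": 0, "dy": 0, "dz": 0, "roll": 0},
    {"dx": 0, "dy": 0, "dz": 0, "roll": 0},
  ],
  jaw=1.0,
)

```text
t: 16.9
position: [439.5, 253.1, 187.0]
tcp_rot: [-180.0, 0.0, -175.9]
contact_force: [0.7, -0.2, -0.2]
opening: 0.95
gripper_force: 0.0
```

```bash
python3 - <<'E'
from h import *
s=arm.read_state();C=cam("wrist");im=imaging.get_image("wrist");cv2.imwrite("pics/w6.png",im)
im2={n:imaging.get_image(n) for n in("scene","side")}
print(s["t"],np.round(s["position"],1),np.round(s["tcp_rot"],1),np.round(s["joint_positions"],1),proj(C,(438.5,253.4,88)),proj(C,(438.5,253.4,64)))
o=np.zeros((600,800,3),np.uint8);o[:300,:400]=cv2.resize(im,(400,300))
o[:300,400:]=cv2.resize(im2["scene"][190:280,220:340],(400,300),interpolation=2);o[300:,:400]=cv2.resize(im2["side"][190:280,330:450],(400,300),interpolation=2)
o[300:,400:]=cv2.resize(im[150:300,220:420],(400,300),interpolation=2)
cv2.imwrite("pics/crop6.png",o)
E
```

```text
16.9 [439.5 253.1 187. ] [-180.     0.  -175.9] [ 17.3  25.3 101.8  -0.   52.9 -76.8] [321.37956571 243.55004674] [321.18201877 234.27924122]
```

View pics/crop6.png

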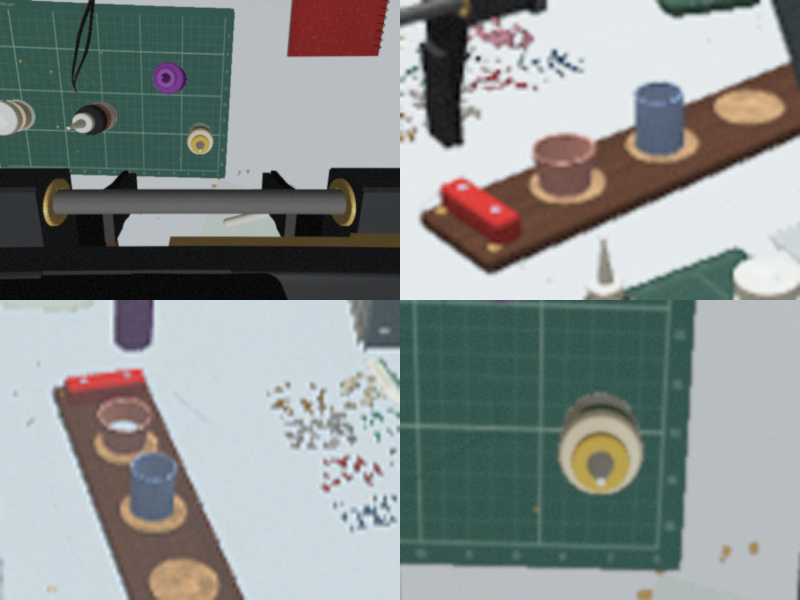

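The vial stands on pad b. The cream tip is at wrist (320,240) and its collar at (320,231), within 2 mm of the estimate. The purple bottle at (270,124) is clear of the gripper. Descending.

drive_tool(
  deltas=[
    {"dx": -0.2, "dy": 0, "dz": -3, "roll": 0},
    {"dx": 0, "dy": 0, "dz": -3, "roll": 0},
    {"dx": 0, "dy": 0, "dz": -3, "roll": 0},
    {"dx": 0, "dy": 0, "dz": -3, "roll": 0},
    {"dx": 0, "dy": 0, "dz": -2, "roll": 0},
    {"dx": 0, "dy": 0, "dz": -1, "roll": 0},
    {"dx": 0, "dy": 0, "dz": 0, "roll": 0},
    {"dx": 0, "dy": 0, "dz": 0, "roll": 0},
  ],
)

```text
t: 18.05
position: [437.2, 254.0, 37.5]
tcp_rot: [180.0, 0.1, -175.8]
contact_force: [-1.9, -0.9, 0.7]
opening: 0.999
gripper_force: 0.0
```

drive_tool(
  deltas=[
    {"dx": 0, "dy": 0, "dz": 0, "roll": 0},
    {"dx": 0, "dy": 0, "dz": 0, "roll": 0},
    {"dx": 0, "dy": 0, "dz": 0, "roll": 0},
    {"dx": 0, "dy": 0, "dz": 0, "roll": 0},
    {"dx": 0, "dy": 0, "dz": 0, "roll": 0},
    {"dx": 0, "dy": 0, "dz": 0, "roll": 0},
    {"dx": 0, "dy": 0, "dz": 0, "roll": 0},
    {"dx": 0, "dy": 0, "dz": 0, "roll": 0},
  ],
  jaw=0.2,
)

```text
t: 19.05
position: [436.6, 253.9, 36.8]
tcp_rot: [-180.0, -0.0, -175.8]
contact_force: [-0.5, 0.5, -0.8]
opening: 0.327
gripper_force: 30.0
```

drive_tool(
  deltas=[
    {"dx": 0, "dy": 0, "dz": 1, "roll": 0},
    {"dx": 0, "dy": 0, "dz": 3, "roll": 0},
    {"dx": 0, "dy": 0, "dz": 4, "roll": 0},
    {"dx": 2.5, "dy": -4.4, "dz": 2, "roll": 0},
    {"dx": 2.5, "dy": -4.4, "dz": 0, "roll": 0},
    {"dx": 2.5, "dy": -4.4, "dz": 0, "roll": 0},
    {"dx": 2.5, "dy": -4.4, "dz": 0, "roll": 0},
    {"dx": 2.5, "dy": -4.4, "dz": 0, "roll": 0},
    {"dx": 2.5, "dy": -4.4, "dz": 0, "roll": 0},
    {"dx": 2.5, "dy": -4.4, "dz": 0, "roll": 0},
  ],
)

```text
t: 20.3
position: [612.1, -55.6, 137.5]
tcp_rot: [180.0, 0.0, -175.8]
contact_force: [0.9, -0.1, -1.0]
opening: 0.327
gripper_force: 30.0
```

drive_tool(
  deltas=[
    {"dx": 2.5, "dy": -4.3, "dz": 0, "roll": 0},
    {"dx": 0, "dy": 0, "dz": -2, "roll": 0},
    {"dx": 0, "dy": 0, "dz": -2, "roll": 0},
    {"dx": 0, "dy": 0, "dz": -1, "roll": 0},
    {"dx": 0, "dy": 0, "dz": 0, "roll": 0},
    {"dx": 0, "dy": 0, "dz": 0, "roll": 0},
    {"dx": 0, "dy": 0, "dz": 0, "roll": 0},
  ],
)

```text
t: 21.18
position: [637.2, -97.1, 87.8]
tcp_rot: [-180.0, 0.1, -175.7]
contact_force: [-0.2, 0.2, -0.1]
opening: 0.328
gripper_force: 30.0
```

```bash
python3 - <<'E'
from h import *
s=arm.read_state();C=cam("wrist");im=imaging.get_image("wrist");cv2.imwrite("pics/w7.png",im)
print(s["t"],np.round(s["position"],1),s["opening"],proj(C,(637,-97.9,17)))
print(padfit(C,im,proj(C,(637,-97.9,17))))
E
```

```text
21.175 [637.2 -97.1  87.8] 0.32775118261304764 [319.56406158 257.80925539]
(array([ 638.1, -100.4]), np.float64(24.9), 91)
```

drive_tool(
  deltas=[
    {"dx": 0.1, "dy": -0.1, "dz": -1.5, "roll": 0},
    {"dx": 0, "dy": 0, "dz": -1, "roll": 0},
    {"dx": 0, "dy": 0, "dz": -0.6, "roll": 0},
    {"dx": 0, "dy": 0, "dz": -0.4, "roll": 0},
    {"dx": 0, "dy": 0, "dz": 0, "roll": 0},
    {"dx": 0, "dy": 0, "dz": 0, "roll": 0},
    {"dx": 0, "dy": 0, "dz": 0, "roll": 0},
  ],
)

```text
t: 22.1
position: [637.7, -98.1, 51.9]
tcp_rot: [-180.0, 0.0, -175.8]
contact_force: [-0.6, 0.4, -0.7]
opening: 0.335
gripper_force: 30.0
```

drive_tool(
  deltas=[
    {"dx": 0, "dy": 0, "dz": 0, "roll": 0},
    {"dx": 0, "dy": 0, "dz": 0, "roll": 0},
    {"dx": 0, "dy": 0, "dz": 0, "roll": 0},
    {"dx": 0, "dy": 0, "dz": 0, "roll": 0},
    {"dx": 0, "dy": 0, "dz": 0, "roll": 0},
  ],
  jaw=0.55,
)

```text
t: 22.72
position: [637.7, -98.1, 51.9]
tcp_rot: [-180.0, 0.0, -175.8]
contact_force: [0.5, 0.2, 0.3]
opening: 0.544
gripper_force: 0.0
```

drive_tool(
  deltas=[
    {"dx": 0, "dy": 0, "dz": 2, "roll": 0},
    {"dx": 0, "dy": 0, "dz": 4, "roll": 0},
    {"dx": 0, "dy": 0, "dz": 5, "roll": 0},
    {"dx": 0, "dy": 0, "dz": 4, "roll": 0},
    {"dx": -3.5, "dy": 3.8, "dz": 0, "roll": 0},
    {"dx": -3.5, "dy": 3.8, "dz": 0, "roll": 0},
    {"dx": -3.6, "dy": 3.9, "dz": 0, "roll": 0},
    {"dx": -3.6, "dy": 3.9, "dz": 0, "roll": 0},
    {"dx": -3.6, "dy": 3.9, "dz": 0, "roll": 0},
    {"dx": -3.6, "dy": 3.8, "dz": 0, "roll": 0},
  ],
)

```text
t: 23.98
position: [422.9, 134.0, 203.3]
tcp_rot: [180.0, 0.2, -175.8]
contact_force: [0.6, 0.4, 0.6]
opening: 0.55
gripper_force: 0.0
```

drive_tool(
  deltas=[
    {"dx": 0, "dy": 0, "dz": 0, "roll": 0},
    {"dx": 0, "dy": 0, "dz": 0, "roll": 0},
    {"dx": 0, "dy": 0, "dz": 0, "roll": 0},
    {"dx": 0, "dy": 0, "dz": 0, "roll": 0},
  ],
  jaw=1.0,
)

```text
t: 24.48
position: [424.7, 132.2, 202.0]
tcp_rot: [-180.0, 0.0, -175.8]
contact_force: [-0.1, 0.2, -0.2]
opening: 0.919
gripper_force: 0.0
```

```bash
python3 - <<'E'
from h import *
s=arm.read_state();C=cam("wrist");im=imaging.get_image("wrist");cv2.imwrite("pics/w8.png",im)
im2={n:imaging.get_image(n) for n in("scene","side")}
print(s["t"],np.round(s["position"],1),np.round(s["joint_positions"],1),proj(C,(424,132.4,104)),proj(C,(424,132.4,76)))
o=np.zeros((600,800,3),np.uint8);o[:300,:400]=cv2.resize(im,(400,300))
o[:300,400:]=cv2.resize(im2["scene"][175:265,220:340],(400,300),interpolation=2);o[300:,:400]=cv2.resize(im2["side"][210:300,330:450],(400,300),interpolation=2)
o[300:,400:]=cv2.resize(im[150:300,220:420],(400,300),interpolation=2)
cv2.imwrite("pics/crop8.png",o)
E
```

```text
24.475 [424.7 132.2 202. ] [  2.8  19.6 109.3  -0.   51.1 -91.3] [321.18133761 244.39240404] [320.97556586 233.59597308]
```

View pics/crop8.png

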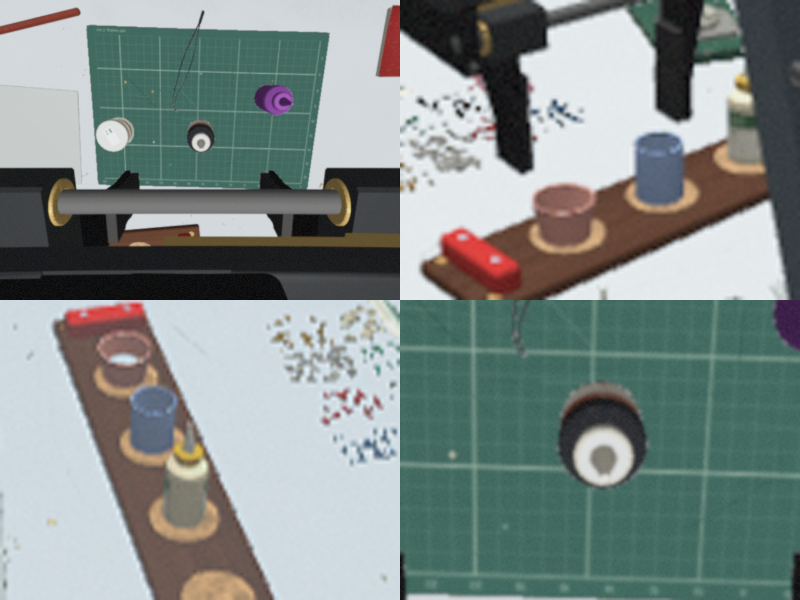

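Cream stands upright on pad c. The black bottle's collar is at wrist (321,227), about 4 mm nearer the robot than the estimate, so I'll shift dx −0.4 cm and descend.

drive_tool(
  deltas=[
    {"dx": -0.4, "dy": 0, "dz": -3, "roll": 0},
    {"dx": 0, "dy": 0, "dz": -3, "roll": 0},
    {"dx": 0, "dy": 0, "dz": -3, "roll": 0},
    {"dx": 0, "dy": 0, "dz": -3, "roll": 0},
    {"dx": 0, "dy": 0, "dz": -1.8, "roll": 0},
    {"dx": 0, "dy": 0, "dz": -1, "roll": 0},
    {"dx": 0, "dy": 0, "dz": 0, "roll": 0},
    {"dx": 0, "dy": 0, "dz": 0, "roll": 0},
  ],
)

```text
t: 25.62
position: [420.1, 132.9, 54.4]
tcp_rot: [-180.0, 0.1, -175.8]
contact_force: [-0.0, 0.4, 0.1]
opening: 0.999
gripper_force: 0.0
```

drive_tool(
  deltas=[
    {"dx": 0, "dy": 0, "dz": 0, "roll": 0},
    {"dx": 0, "dy": 0, "dz": 0, "roll": 0},
    {"dx": 0, "dy": 0, "dz": 0, "roll": 0},
    {"dx": 0, "dy": 0, "dz": 0, "roll": 0},
    {"dx": 0, "dy": 0, "dz": 0, "roll": 0},
    {"dx": 0, "dy": 0, "dz": 0, "roll": 0},
    {"dx": 0, "dy": 0, "dz": 0, "roll": 0},
    {"dx": 0, "dy": 0, "dz": 0, "roll": 0},
  ],
  jaw=0.2,
)

```text
t: 26.62
position: [419.6, 132.9, 53.9]
tcp_rot: [-180.0, -0.0, -175.8]
contact_force: [-0.2, -0.0, 0.5]
opening: 0.365
gripper_force: 30.0
```

drive_tool(
  deltas=[
    {"dx": 0, "dy": 0, "dz": 1, "roll": 0},
    {"dx": 0, "dy": 0, "dz": 3, "roll": 0},
    {"dx": 0, "dy": 0, "dz": 5, "roll": 0},
    {"dx": 0, "dy": 0, "dz": 6, "roll": 0},
    {"dx": 3.3, "dy": -4.4, "dz": 0, "roll": 0},
    {"dx": 3.3, "dy": -4.4, "dz": 0, "roll": 0},
    {"dx": 3.3, "dy": -4.4, "dz": 0, "roll": 0},
    {"dx": 3.3, "dy": -4.4, "dz": 0, "roll": 0},
    {"dx": 3.3, "dy": -4.4, "dz": 0, "roll": 0},
    {"dx": 3.2, "dy": -4.4, "dz": 0, "roll": 0},
  ],
)

```text
t: 27.88
position: [617.1, -132.4, 204.4]
tcp_rot: [180.0, -0.0, -175.8]
contact_force: [-0.1, 0.6, -0.5]
opening: 0.366
gripper_force: 30.0
```

drive_tool(
  deltas=[
    {"dx": 3.2, "dy": -4.5, "dz": 0, "roll": 0},
    {"dx": 0, "dy": 0, "dz": -3, "roll": 0},
    {"dx": 0, "dy": 0, "dz": -4, "roll": 0},
    {"dx": 0, "dy": 0, "dz": -2, "roll": 0},
    {"dx": 0, "dy": 0, "dz": 0, "roll": 0},
    {"dx": 0, "dy": 0, "dz": 0, "roll": 0},
    {"dx": 0, "dy": 0, "dz": 0, "roll": 0},
  ],
)

```text
t: 28.75
position: [649.8, -176.4, 115.8]
tcp_rot: [-179.9, 0.2, -175.7]
contact_force: [-0.1, -0.1, -0.2]
opening: 0.362
gripper_force: 30.0
```

```bash
python3 - <<'E'
from h import *
s=arm.read_state();C=cam("wrist");im=imaging.get_image("wrist");cv2.imwrite("pics/w9.png",im)
print(s["t"],np.round(s["position"],1),s["opening"],np.round(s["joint_positions"],1),proj(C,(649,-176.9,17)))
print(padfit(C,im,proj(C,(649,-176.9,17))))
E
```

```text
28.75 [ 649.8 -176.4  115.8] 0.3619568846591351 [ -24.7   41.8   80.3   -0.    57.7 -118.9] [320.27696623 243.42550163]
(array([ 651.3, -179.4]), np.float64(24.9), 81)
```

drive_tool(
  deltas=[
    {"dx": 0.2, "dy": -0.1, "dz": -1.5, "roll": 0},
    {"dx": 0, "dy": 0, "dz": -1.5, "roll": 0},
    {"dx": 0, "dy": 0, "dz": -0.7, "roll": 0},
    {"dx": 0, "dy": 0, "dz": -0.4, "roll": 0},
    {"dx": 0, "dy": 0, "dz": -0.4, "roll": 0},
    {"dx": 0, "dy": 0, "dz": 0, "roll": 0},
    {"dx": 0, "dy": 0, "dz": 0, "roll": 0},
    {"dx": 0, "dy": 0, "dz": 0, "roll": 0},
  ],
)

```text
t: 29.8
position: [650.7, -177.1, 69.0]
tcp_rot: [-180.0, 0.0, -175.8]
contact_force: [0.4, -0.2, -0.4]
opening: 0.36
gripper_force: 30.0
```

drive_tool(
  deltas=[
    {"dx": 0, "dy": 0, "dz": 0, "roll": 0},
    {"dx": 0, "dy": 0, "dz": 0, "roll": 0},
    {"dx": 0, "dy": 0, "dz": 0, "roll": 0},
    {"dx": 0, "dy": 0, "dz": 0, "roll": 0},
    {"dx": 0, "dy": 0, "dz": 0, "roll": 0},
  ],
  jaw=0.6,
)

```text
t: 30.42
position: [650.7, -177.1, 68.9]
tcp_rot: [-180.0, 0.0, -175.8]
contact_force: [0.1, 0.6, 0.1]
opening: 0.598
gripper_force: 0.0
```

drive_tool(
  deltas=[
    {"dx": 0, "dy": 0, "dz": 2, "roll": 0},
    {"dx": 0, "dy": 0, "dz": 4, "roll": 0},
    {"dx": 0, "dy": 0, "dz": 5, "roll": 0},
    {"dx": 0, "dy": 0, "dz": 5, "roll": 0},
    {"dx": -3, "dy": 0, "dz": 4, "roll": 0},
    {"dx": -4, "dy": 0, "dz": 2, "roll": 0},
    {"dx": -4, "dy": 0, "dz": 0, "roll": 0},
    {"dx": -4, "dy": 0, "dz": 0, "roll": 0},
    {"dx": 0, "dy": 0, "dz": 0, "roll": 0},
    {"dx": 0, "dy": 0, "dz": 0, "roll": 0},
  ],
)

```text
t: 31.68
position: [501.5, -177.6, 290.3]
tcp_rot: [-179.9, 0.2, -175.8]
contact_force: [1.0, -0.5, 0.7]
opening: 0.599
gripper_force: 0.0
```

```bash
python3 - <<'E'
from h import *
s=arm.read_state()
im2={n:imaging.get_image(n) for n in("scene","side")}
cv2.imwrite("pics/sc9.png",im2["scene"]);cv2.imwrite("pics/sd9.png",im2["side"])
print(s["t"],np.round(s["position"],1))
o=np.zeros((600,800,3),np.uint8)
o[:,:400]=cv2.resize(im2["scene"][160:340,200:400],(400,360),interpolation=2)[0:0].sum() if 0 else 0
o[:300]=cv2.resize(im2["scene"][180:270,210:450],(800,300),interpolation=2)
o[300:,:400]=cv2.resize(im2["side"][200:335,330:510],(400,300),interpolation=2);o[300:,400:]=cv2.resize(im2["side"][160:280,230:390],(400,300),interpolation=2)
cv2.imwrite("pics/crop9.png",o)
E
```

```text
31.675 [ 501.5 -177.6  290.3]
```

View pics/crop9.png

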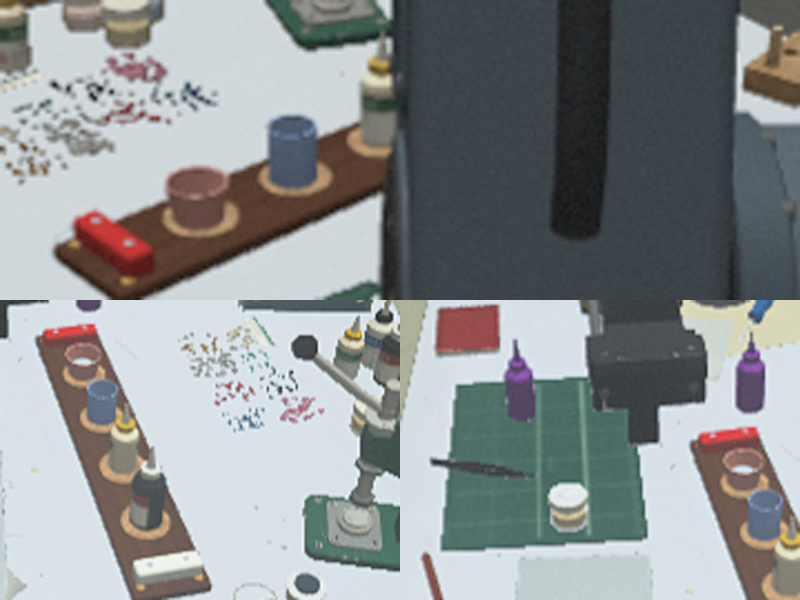

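The side view shows cup, vial, cream and black upright and centred on pads a–d, running from the red stop to the white one. The jar is where it was, and the gripper is clear. Handing in.

```bash
python3 -c "
from h import *
print(sign_off())"
```

```text
the job is handed in; nothing more can be done
None
```

The job is handed in: the red cup, blue vial, cream bottle and black bottle stand upright on pads a to d, from the red end block to the white one, and the pigment jar was not moved; the last images show all four centred, but the judged result was not reported back to me.

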